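# Slide the transformer board into the test dock until the side catch drops behind it

### The job

Load the circuit board carrying the black transformer block into the aluminium test dock: set it flat on the open front end of the dock's bed, white connector strip leading, and slide it along the bed so that its own edge lifts the yellow side catch, on until the whole board has passed and the catch has dropped behind it. Do not lift the catch with the gripper, and leave the other board, the one with the silver heat sink, where it is.

Things in the scene. Friction and masses are not known exactly. Their poses are not given: they have to be found in the camera images.
- board: Loose board to load, 0.4 kg: dark carrier plate 84 (x) x 140 (y) x 14 mm, green circuit on top; origin centre of underside. Grip: black transformer block in the middle, 44 (x) x 40 (y) mm, top 58 mm above the underside. White connector strip, 8 wide, 6 high, along the +x (leading) edge; two capacitors 12 across, 14 high at x -31, y +/-36; other bits under 5 high; outer 24 mm at both y ends bare.
- other_board: the bystander board: same carrier and same layout as board, but the block in the middle is a silver ribbed heat sink. Loose. The two may lie on either side of the dock. Origin: centre of its underside
- dock: Fixed aluminium bed 270 (x) x 190 (y) mm, surface 12 mm above the origin (centre of underside). Boards slide to its +x. Entry open from x -135 to -35, guides flaring there; set a board down centred at x -88, y 0. Then dark rails 16 high, inner faces y +/-78 (8 mm free each side), to a back stop with face at x 118. Catch drops once the board's centre passes x 62; at the stop it is at x 76.
- catch (a joint): Yellow gravity catch over the dock's +y side, y 47 to 71 mm. Angle in rad: 0 down on its stop, grows as it rises, about 0.3 riding on a board. Hinged at dock x -21, 34 mm above the bed, sloping down to a red roller 10 mm thick at x 10, underside 3 mm above the bed. A board centred at x -44 meets it. 40 g, no spring, lifts with under 1 N, falls by itself.

How it is judged:
On the way:
1. the board, lying low on the dock's bed and half-way along it, lifts the catch with its own edge (catch above 0.2 rad, gripper not touching the dock) (value of joint catch above 0.2 rad and x of board in the frame of dock between -0.045 and 0.062 m and y of board in the frame of dock between -0.02 and 0.02 m and z of board in the frame of dock below 0.03 m and contact force between the fingers and dock below 0.3 N), for 0.1 s.
At the end, for the whole second after the job is handed in: The transformer board lies flat, at rest and straight (15 mm, 0.22 rad) between the rails, connector towards the back stop, its centre 54 to 82 mm past the dock's origin, with the catch down behind it (below 0.08 rad); the other board within 30 mm of its start (value of joint catch below 0.08 rad and x of board in the frame of dock between 0.054 and 0.082 m and y of board in the frame of dock between -0.015 and 0.015 m and z of board in the frame of dock between 0.007 and 0.017 m and x of dock in the frame of board below -0.03 m and angle between the x axis of board and the x axis of dock, either way round below 0.22 rad and angle between board's own z axis and vertical below 0.08 rad and linear speed of board below 0.02 m/s and distance of other_board from where it was at the start of the episode below 0.03 m); the robot touches nothing.
It fails at once if the gripper lifts the catch (value of joint catch above 0.15 rad and contact force between any of the fingers, the arm and dock above 0.3 N).
It fails at once if the other board is moved by more than 30 mm (distance of other_board from where it was at the start of the episode above 0.03 m).
It also fails if it takes over 45 s, if anything falls off the work surface, if the arm or the gripper's body presses on something with over 40 N, if the wrist force passes 120 N, or if a joint passes its speed limit or range.

### The arm

A 7-joint arm with a two-finger parallel gripper is mounted at the origin on the work surface. World frame = base frame: x ahead of the robot, y to its left, z up, the work surface at z = 0. Lengths are in m, angles in rad, forces in N, time in s.
With the tool pointing down it reaches from about 0.4 to 0.85 m from the base axis. Payload 10.4 kg.
Tool frame: the origin (TCP) lies midway between the tips of the shut fingers; the grasp point (between the pads) lies 19 mm behind it; z points along the fingers, y is the line along which they close (so a half turn about z gives the same grasp; the last joint's range is limited). The gripper opens to 87 mm and grips with 3 to 60 N. Pads are 19 mm wide; open, the fingers measure 117 mm over their backs; the gripper's body (75 mm by 190 mm) begins 51 mm behind the grasp point.
Start: joints at [1.217, 0.332, -0.065, 1.46, 0.022, 1.35, -0.088], TCP at [0.203, -0.591, 0.223] pointing down, gripper open.
Joint ranges: [-2.6, 2.6], [-0.5, 2.12], [-1.47, 1.34], [0.16, 2.42], [-1.27, 4.41], [0.06, 2.06], [-2.6, 2.6]. Speed limits (rad/s): [2.22, 2.22, 2.79, 2.79, 3.14, 3.14, 3.14].

### API

Orientations are given as a unit quaternion [x, y, z, w].
In Python, from bench import sensors, eyes, order gives the robot as it stands.
- The arm moves only by the tool arm_command, never from a script. Its argument "steps" is a list of rows, each an object with "rot": the turn, a rotation vector about the world's x, y, z in degrees, a list of three; "slide": the shift along the world's x, y, z in m, a list of three; "grip": the opening, from 0 (shut) to 1 (fully open). A call has exactly 8 rows; each row shifts and turns the commanded pose from where the row before left it; what a row does not reach is not made up. A row lasts 1/8 s, in which the tool goes at most 62.5 mm and 10.7 degrees, less where a joint would pass 70% of its speed; a pose out of reach is approached as far as the arm can. A call with a gripper value outside its range is refused whole. The fingers move at their own pace and stop on an object; "newtons" is the grip in N (left out, the last holds). Time passes only in rows, so rows that do not move let the fingers close, or fill a call up. It gives the time, the measured TCP pose, the force, the opening and the grip force at its end, in the units of the state.
- sensors.read_state(): the state, without advancing time (a new reading comes with each control period).
- eyes.camera(name): name is "side" or "top"; returns a dict with "pixels" (420x560x3 uint8, red, green, blue), "intrinsics" (3x3 intrinsics, pixels), "pose" (4x4, takes a point from camera to world coordinates). Camera axes: x right, y down, z forward; pixel columns grow to the right and rows downward; lengths in m; the calibration is good to about 2 mm. A picture is of the moment at which its call begins. There is no depth.
- order.close_job(): hands the job in; it is judged then, once.
Trained networks look in a picture, given as the dict that the camera call returned (one of the last four; its "shot" number tells which), for a name from the list of things; names that differ only in an ending like _2 or _b are one class to them, and where a whole thing is asked for, a point or a joint stands for the part that bears it (a point fixed in the world has none). Each returns a list of dicts, best first, with "conf" (0 to 1); they miss things now and then, are a little off and sometimes report something else, mostly with a low value. They report only what shows in the picture. A call takes as long as a camera call.
- eyes.look_for(name, picture): "bbox" ([left, top, right, bottom] in pixels, round what is visible of it).
The state is a dict: "time": time; "joint_positions": joint angles; "joint_vel": joint speeds; "joint_torque": joint torques, N m; "ee_pos": TCP position; "eef_rot": TCP orientation; "ft_force": force on the tool from outside, world axes, zero at the start; "torque": the same for the moment, N m; "width": finger opening in m; "grip_force": force on a finger pad.
Only numpy, scipy, OpenCV 4.12 (cv2) and the standard library are available. Lean on these libraries where they do the work, as an engineer would, in place of code of your own. Each camera call takes 0.05 s, during which the arm holds its last target. There are 200 camera calls.

## Working session

There is one attempt and no reset: what is moved stays moved. The work goes in short steps, Python scripts to look and compute and a tool call to move; the robot and the scene stay as the last step left them, time stands still between calls to the robot, and variables do not carry over. Pictures are saved under pics/ and viewed, at most 10 in all, crops included, and the job is handed in when it is done.

Besides the shell and the picture viewer there is one more tool, called after "Request:" as name(argument=value, ...), one argument or row to a line, values as JSON. arm_command: Moves the arm, as the interface text tells. Its arguments: {"type":"object","properties":{"steps":{"type":"array","items":{"type":"object","properties":{"rot":{"type":"array","items":{"type":"number"}},"slide":{"type":"array","items":{"type":"number"}},"grip":{"type":"number"}}}},"newtons":{"type":"number"}},"required":["steps"]}

```bash
mkdir -p pics; cat > h.py <<'E'
import numpy as np, cv2
from bench import sensors, eyes, order
def shot(n,f=None):
    p=eyes.camera(n)
    if f: cv2.imwrite('pics/'+f,cv2.cvtColor(np.asarray(p['pixels']),cv2.COLOR_RGB2BGR))
    return p
def ray(p,u,v,z):
    K=np.array(p['intrinsics']);T=np.array(p['pose'])
    d=T[:3,:3]@np.linalg.solve(K,[u,v,1]);o=T[:3,3]
    return o+d*(z-o[2])/d[2]
def proj(p,X):
    K=np.array(p['intrinsics']);T=np.array(p['pose'])
    c=K@(T[:3,:3].T@(np.array(X)-T[:3,3]));return c[:2]/c[2]
E
python3 - <<'E'
from h import *
s=sensors.read_state();print(s['time'],s['ee_pos'],s['eef_rot'],s['width'])
for n in ('top','side'):
    p=shot(n,n+'0.png');print(n,np.round(p['pose'],3).tolist(),np.round(p['intrinsics'],1).tolist())
    for o in ('board','other_board','dock','catch'):
        print(o,[(np.round(d['bbox']),round(d['conf'],2)) for d in eyes.look_for(o,p)][:3])
E
```

```text
0.0 [ 0.2028622  -0.59073988  0.22173638] [ 9.86351264e-01  1.64653107e-01 -1.55366335e-04 -7.17008841e-04] 0.08702444442635345
top [[-0.067, -0.974, 0.215, 0.293], [-0.998, 0.065, -0.016, 0.02], [0.002, -0.215, -0.977, 1.008], [0.0, 0.0, 0.0, 1.0]] [[416.2, 0.0, 271.7], [0.0, 416.2, 213.3], [0.0, 0.0, 1.0]]
board [(array([382., 218., 450., 269.]), 0.96)]
other_board [(array([116., 240., 180., 279.]), 0.96), (array([380., 214., 450., 268.]), 0.69)]
dock [(array([226., 145., 310., 256.]), 0.89)]
catch [(array([235., 193., 251., 208.]), 0.47)]
side [[-0.839, -0.332, 0.431, -0.021], [-0.543, 0.482, -0.688, 0.857], [0.021, -0.811, -0.584, 0.792], [0.0, 0.0, 0.0, 1.0]] [[478.1, 0.0, 275.6], [0.0, 478.1, 209.4], [0.0, 0.0, 1.0]]
board [(array([340., 166., 379., 195.]), 0.76)]
other_board [(array([195., 287., 269., 349.]), 0.85)]
dock [(array([201., 187., 324., 266.]), 0.97)]
catch []
```

View pics/top0.png

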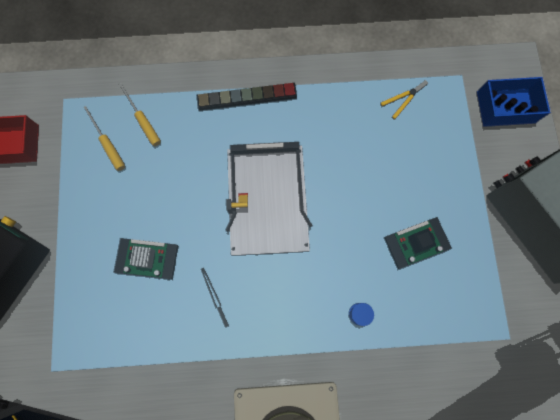

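View pics/side0.png

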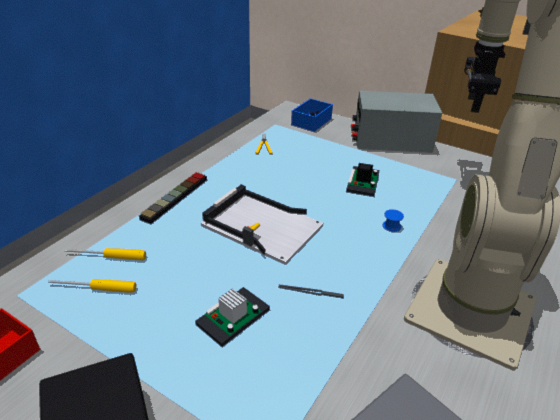

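The top view shows the transformer board at about (418,243), its connector towards the top of the image (world +x). The heat sink board is at (147,259), and the dock at (268,200) with its open end at the bottom and the yellow catch at (240,202). Next I'll fit silhouettes to get the poses.

```bash
cat >> h.py <<'E'
from scipy.optimize import minimize
def box(x0,x1,y0,y1,z0,z1): return np.array([[x,y,z] for x in(x0,x1) for y in(y0,y1) for z in(z0,z1)])
BOARD=[box(-.042,.042,-.07,.07,0,.014),box(-.022,.022,-.02,.02,.014,.058)]
DOCK=[box(-.135,.135,-.095,.095,0,.012)]
def sil(p,parts,q,z=0,S=4):
    m=np.zeros((420*S,560*S),np.uint8);c,s=np.cos(q[2]),np.sin(q[2])
    for b in parts:
        w=b@np.array([[c,s,0],[-s,c,0],[0,0,1]])+[q[0],q[1],z]
        uv=np.array([(proj(p,X)+.5)*S for X in w]).astype(np.float32)
        cv2.fillConvexPoly(m,cv2.convexHull(uv).astype(np.int32),255)
    return m
def mask(p,bb,S=4,g=8):
    im=np.asarray(p['pixels']);h=cv2.cvtColor(im,cv2.COLOR_RGB2HSV)
    blue=((h[...,0]>85)&(h[...,0]<118)&(h[...,1]>60))
    m=np.where(blue,0,255).astype(np.uint8);k=np.zeros_like(m)
    l,t,r,b=[int(v) for v in bb];k[t-g:b+g,l-g:r+g]=255
    return cv2.resize(m&k,None,fx=S,fy=S,interpolation=cv2.INTER_LINEAR)>127
def fit(p,parts,m,q0,z=0):
    f=lambda q:-(np.logical_and(a:=sil(p,parts,q,z)>0,m).sum()/np.logical_or(a,m).sum())
    sx=np.array([q0]*4,float)
    for i,d in enumerate((.015,.015,.15)): sx[i+1,i]+=d
    r=minimize(f,q0,method='Nelder-Mead',options=dict(initial_simplex=sx,xatol=3e-4,fatol=1e-4,maxiter=120))
    return r.x,-r.fun
E
python3 - <<'E'
from h import *
p=shot('top');im=np.asarray(p['pixels'])[...,::-1]
big=cv2.resize(im,None,fx=4,fy=4,interpolation=cv2.INTER_CUBIC)
for n,parts,bb,z in(('board',BOARD,[382,218,450,269],.03),('dock',DOCK,[226,145,310,256],.012)):
    q0=[*ray(p,(bb[0]+bb[2])/2,(bb[1]+bb[3])/2,z)[:2],.25 if n=='board' else 0]
    m=mask(p,bb);q,s=fit(p,parts,m,q0);print(n,np.round(q,4),round(s,3))
    c,_=cv2.findContours(sil(p,parts,q),cv2.RETR_EXTERNAL,2);cv2.drawContours(big,c,-1,(0,0,255),1)
a=big[135*4:265*4,215*4:325*4];b=big[205*4:285*4,375*4:460*4]
o=np.zeros((520,790,3),np.uint8);o[:,:440]=a;o[:320,450:]=b;cv2.imwrite('pics/fit0.png',o)
E
```

```text
board [ 0.4193 -0.3452  0.3143] 0.501
dock [ 0.5505  0.0123 -0.0154] 0.951
```

View pics/fit0.png

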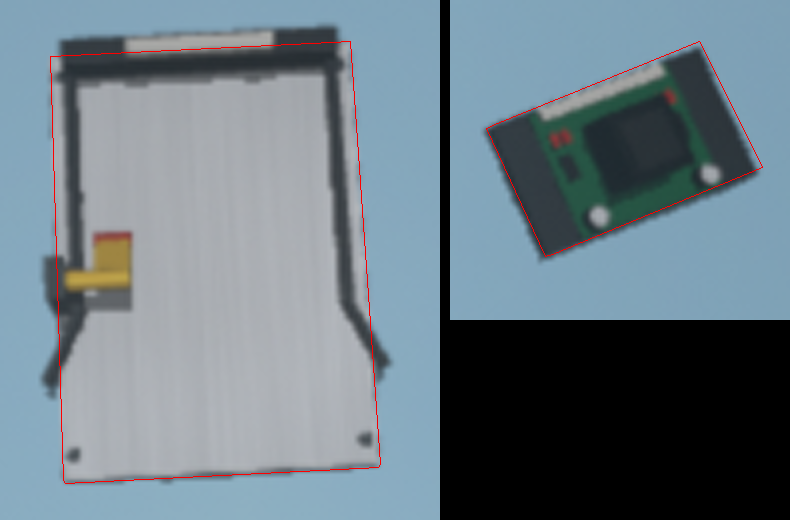

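The board contour agrees to about 1 px. On the dock, the back wall biases the fit, so I'll measure it from its bed features in the crop: front corners at (65,482) and (380,467), and the rails' inner bottom edges.

```bash
python3 - <<'E'
from h import *
p=shot('top')
R=lambda a,b,z=.012: ray(p,215+(a+.5)/4-.5,135+(b+.5)/4-.5,z)[:2]
fl,fr=R(65,482),R(380,467)
d=fl-fr;print('front',fl,fr,np.linalg.norm(d),'yaw',np.arctan2(-d[0],d[1]),'mid',(fl+fr)/2)
l1,l2,r1,r2=R(78,90),R(84,300),R(327,78),R(341,290)
print(l1,l2,r1,r2)
for a,b in((l2,l1),(r2,r1)): e=b-a;print('rail yaw',np.arctan2(e[1],e[0]))
y=np.arctan2(-d[0],d[1])
for y in(y,-.02,-.03):
  n=np.array([-np.sin(y),np.cos(y)]);x=np.array([np.cos(y),np.sin(y)]);m=(fl+fr)/2
  print('centre',m+.135*x,'rails wrt mid',[round(float((q-m)@n),4) for q in(l1,l2,r1,r2)])
b1,b2=R(80,80),R(325,70);print('back stop bottom',b1,b2)
E
```

```text
front [0.41584452 0.10836115] [ 0.41229435 -0.08068492] 0.1890794045742751 yaw -0.018777174699432825 mid [0.41406944 0.01383811]
[0.66287735 0.08889011] [0.5268162  0.09163946] [ 0.66047868 -0.0685249 ] [ 0.52265035 -0.06618239]
rail yaw -0.02020397675425803
rail yaw -0.01699420963877862
centre [0.54904564 0.01130334] rails wrt mid [0.0797, 0.0799, -0.0777, -0.078]
centre [0.54904244 0.01113829] rails wrt mid [0.08, 0.08, -0.0774, -0.0778]
centre [0.54900869 0.00978872] rails wrt mid [0.0825, 0.0811, -0.0749, -0.0767]
back stop bottom [0.66945576 0.08731447] [ 0.66589776 -0.06768656]
```

Request:
arm_command(
  steps=[
    {"rot":[0,0,10],"slide":[0.027,0.031,0],"grip":1},
    {"rot":[0,0,10],"slide":[0.027,0.031,0],"grip":1},
    {"rot":[0,0,10],"slide":[0.027,0.031,0],"grip":1},
    {"rot":[0,0,10],"slide":[0.027,0.031,0],"grip":1},
    {"rot":[0,0,10],"slide":[0.027,0.031,0],"grip":1},
    {"rot":[0,0,10],"slide":[0.027,0.031,0],"grip":1},
    {"rot":[0,0,10],"slide":[0.027,0.03,0],"grip":1},
    {"rot":[0,0,10],"slide":[0.027,0.03,0],"grip":1},
  ],
)

```text
time: 1.6
ee_pos: [0.4198, -0.3441, 0.2228]
eef_rot: [0.648, 0.762, -0.0, 0.0]
ft_force: [0.1, 0.1, -0.9]
width: 0.087
grip_force: 0.0
```

Request:
arm_command(
  steps=[
    {"rot":[0,0,9],"slide":[0,0,0],"grip":1},
    {"rot":[0,0,0],"slide":[0,0,-0.04],"grip":1},
    {"rot":[0,0,0],"slide":[0,0,-0.04],"grip":1},
    {"rot":[0,0,0],"slide":[0,0,-0.02],"grip":1},
    {"rot":[0,0,0],"slide":[0,0,0],"grip":1},
    {"rot":[0,0,0],"slide":[0,0,0],"grip":1},
    {"rot":[0,0,0],"slide":[0,0,0],"grip":1},
    {"rot":[0,0,0],"slide":[0,0,0],"grip":1},
  ],
)

```text
time: 2.6
ee_pos: [0.4194, -0.3454, 0.1234]
eef_rot: [0.588, 0.809, -0.0, 0.001]
ft_force: [-0.2, -0.7, -0.5]
width: 0.0869
grip_force: 0.0
```

```bash
cat > st.py <<'E'
from h import *
from scipy.spatial.transform import Rotation as R
s=sensors.read_state();M=R.from_quat(s['eef_rot']).as_matrix()
print('t',s['time'],'tcp',np.round(s['ee_pos'],4),'yaw tool-x',round(np.arctan2(M[1,0],M[0,0]),4),'z',np.round(M[:,2],3),'F',np.round(s['ft_force'],2),'w',round(s['width'],4),'g',s['grip_force'],'j',np.round(s['joint_positions'],2))
E
python3 st.py; python3 - <<'E'
from h import *
p=shot('side');im=np.asarray(p['pixels'])[...,::-1]
cv2.imwrite('pics/s1.png',cv2.resize(im[90:230,290:450],None,fx=4,fy=4,interpolation=cv2.INTER_CUBIC))
E
```

```text
t 2.6 tcp [ 0.4194 -0.3454  0.1234] yaw tool-x 1.8841 z [ 0.001 -0.001 -1.   ] F [-0.23 -0.66 -0.45] w 0.0869 g 0.0 j [ 0.98  0.26 -0.43  1.78  0.12  1.12  0.82]
```

View pics/s1.png

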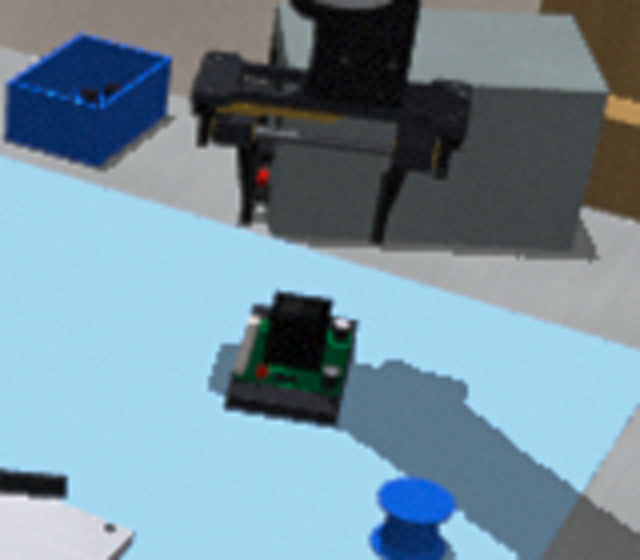

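The gripper is centred over the block, with the fingers closing along the board's x axis (block at about (300,330) in the crop). Next: descend, grip, lift.

Request:
arm_command(
  steps=[
    {"rot":[0,0,0],"slide":[0,0,-0.03],"grip":1},
    {"rot":[0,0,0],"slide":[0,0,-0.03],"grip":1},
    {"rot":[0,0,0],"slide":[0,0,-0.02],"grip":1},
    {"rot":[0,0,0],"slide":[0,0,-0.02],"grip":1},
    {"rot":[0,0,0],"slide":[0,0,0],"grip":0.4},
    {"rot":[0,0,0],"slide":[0,0,0],"grip":0.3},
    {"rot":[0,0,0],"slide":[0,0,0],"grip":0.3},
    {"rot":[0,0,0],"slide":[0,0,0],"grip":0.3},
  ],
  newtons=30,
)

```text
time: 3.65
ee_pos: [0.4194, -0.3454, 0.0233]
eef_rot: [0.588, 0.809, -0.0, 0.001]
ft_force: [0.7, 0.2, -0.7]
width: 0.055
grip_force: 0.0
```

```bash
python3 st.py
```

```text
t 3.65 tcp [ 0.4194 -0.3454  0.0233] yaw tool-x 1.8842 z [ 0.001 -0.001 -1.   ] F [ 0.68  0.23 -0.67] w 0.055 g 0.0 j [ 0.95  0.39 -0.41  1.86  0.19  0.92  0.77]
```

Request:
arm_command(
  steps=[
    {"rot":[0,0,0],"slide":[0,0,0],"grip":0.3},
    {"rot":[0,0,0],"slide":[0,0,0],"grip":0.3},
    {"rot":[0,0,0],"slide":[0,0,0],"grip":0.3},
    {"rot":[0,0,0],"slide":[0,0,0],"grip":0.3},
    {"rot":[0,0,0],"slide":[0,0,0.01],"grip":0.3},
    {"rot":[0,0,0],"slide":[0,0,0.02],"grip":0.3},
    {"rot":[0,0,0],"slide":[0,0,0.03],"grip":0.3},
    {"rot":[0,0,0],"slide":[0,0,0.03],"grip":0.3},
  ],
)

```text
time: 4.65
ee_pos: [0.4188, -0.3445, 0.1133]
eef_rot: [0.588, 0.809, 0.0, -0.0]
ft_force: [0.4, -0.2, -4.4]
width: 0.0442
grip_force: 29.9
```

```bash
python3 st.py
```

```text
t 4.65 tcp [ 0.4188 -0.3445  0.1133] yaw tool-x 1.8847 z [-0.     0.001 -1.   ] F [ 0.42 -0.23 -4.35] w 0.0442 g 29.89060797728598 j [ 0.98  0.27 -0.43  1.79  0.13  1.1   0.82]
```

Request:
arm_command(
  steps=[
    {"rot":[0,0,-2],"slide":[0.005,0.045,0],"grip":0.3},
    {"rot":[0,0,-2],"slide":[0.005,0.045,0],"grip":0.3},
    {"rot":[0,0,-2],"slide":[0.005,0.045,0],"grip":0.3},
    {"rot":[0,0,-2],"slide":[0.005,0.045,0],"grip":0.3},
    {"rot":[0,0,-3],"slide":[0.005,0.045,0],"grip":0.3},
    {"rot":[0,0,-3],"slide":[0.005,0.045,0],"grip":0.3},
    {"rot":[0,0,-3],"slide":[0.006,0.045,0],"grip":0.3},
    {"rot":[0,0,-2],"slide":[0.006,0.044,0],"grip":0.3},
  ],
)

```text
time: 5.65
ee_pos: [0.4607, 0.0156, 0.1127]
eef_rot: [0.714, 0.7, -0.0, 0.0]
ft_force: [0.8, 0.6, -4.9]
width: 0.0436
grip_force: 29.9
```

Request:
arm_command(
  steps=[
    {"rot":[0,0,0],"slide":[0,0,-0.02],"grip":0.3},
    {"rot":[0,0,0],"slide":[0,0,-0.02],"grip":0.3},
    {"rot":[0,0,0],"slide":[0,0,-0.015],"grip":0.3},
    {"rot":[0,0,0],"slide":[0,0,0],"grip":0.3},
    {"rot":[0,0,0],"slide":[0,0,0],"grip":0.3},
    {"rot":[0,0,0],"slide":[0,0,0],"grip":0.3},
    {"rot":[0,0,0],"slide":[0,0,0],"grip":0.3},
    {"rot":[0,0,0],"slide":[0,0,0],"grip":0.3},
  ],
)

```text
time: 6.65
ee_pos: [0.4611, 0.0138, 0.0578]
eef_rot: [0.714, 0.701, 0.0, 0.0]
ft_force: [0.7, 0.2, -4.0]
width: 0.0437
grip_force: 29.9
```

```bash
python3 st.py; cat > look.py <<'E'
import sys
from h import *
n,x,y,yaw,z=sys.argv[1],*map(float,sys.argv[2:6])
o=np.zeros((520,790,3),np.uint8)
for k,(cam,c0,r0,w,off) in enumerate((('top',215,135,110,0),('side',190,155,85,450))):
    p=shot(cam);big=cv2.resize(np.asarray(p['pixels'])[...,::-1],None,fx=4,fy=4,interpolation=cv2.INTER_CUBIC)
    if cam=='top':
        for P,q,zz in((BOARD[:1],[x,y,yaw],z),(DOCK,[.5495,.012,-.019],0)):
            c,_=cv2.findContours(sil(p,P,q,zz),cv2.RETR_EXTERNAL,2);cv2.drawContours(big,c,-1,(0,0,255),1)
        o[:,:440]=big[540:1060,860:1300]
    else: o[:,450:]=big[640:1160,820:1160]
cv2.imwrite('pics/'+n,o)
E
python3 look.py l1.png .4613 .0138 -.019 .035
```

```text
t 6.65 tcp [0.4611 0.0138 0.0578] yaw tool-x 1.5524 z [ 0. -0. -1.] F [ 0.74  0.16 -3.96] w 0.0437 g 29.890443943440914 j [ 0.52  0.21 -0.69  2.03  0.17  0.95 -0.28]
```

View pics/l1.png

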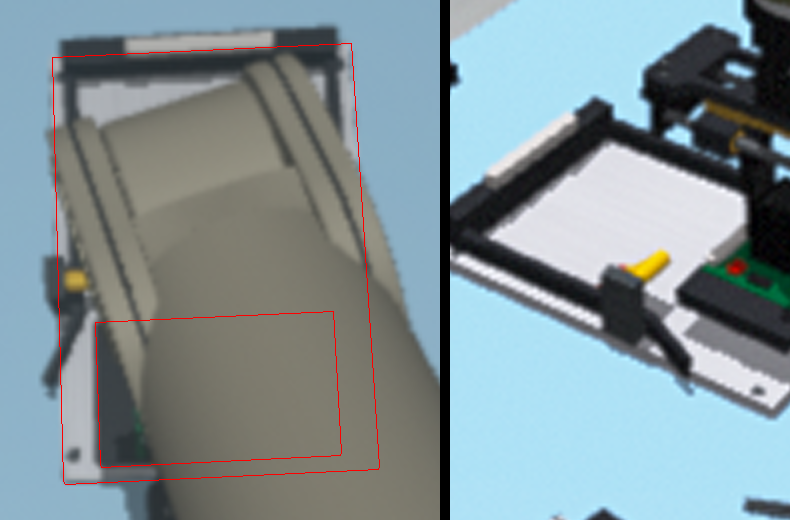

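The held board's left edge agrees with the prediction (left edge at crop (96,322)–(100,467)). It is level and straight over the entry. Lowering onto the bed.

Request:
arm_command(
  steps=[
    {"rot":[0,0,0],"slide":[0,0,-0.008],"grip":0.3},
    {"rot":[0,0,0],"slide":[0,0,-0.007],"grip":0.3},
    {"rot":[0,0,0],"slide":[0,0,-0.004],"grip":0.3},
    {"rot":[0,0,0],"slide":[0,0,-0.003],"grip":0.3},
    {"rot":[0,0,0],"slide":[0,0,0],"grip":0.3},
    {"rot":[0,0,0],"slide":[0,0,0],"grip":0.3},
    {"rot":[0,0,0],"slide":[0,0,0],"grip":0.3},
    {"rot":[0,0,0],"slide":[0,0,0],"grip":0.3},
  ],
)

```text
time: 7.75
ee_pos: [0.4611, 0.0138, 0.0357]
eef_rot: [0.714, 0.701, 0.0, 0.0]
ft_force: [-0.9, 0.2, -4.7]
width: 0.0441
grip_force: 29.9
```

Request:
arm_command(
  steps=[
    {"rot":[0,0,0],"slide":[0,0,-0.001],"grip":0.3},
    {"rot":[0,0,0],"slide":[0.005,0,0],"grip":0.3},
    {"rot":[0,0,0],"slide":[0.008,0,0],"grip":0.3},
    {"rot":[0,0,0],"slide":[0.008,0,0],"grip":0.3},
    {"rot":[0,0,0],"slide":[0.008,-0.001,0],"grip":0.3},
    {"rot":[0,0,0],"slide":[0.008,0,0],"grip":0.3},
    {"rot":[0,0,0],"slide":[0.008,0,0],"grip":0.3},
    {"rot":[0,0,0],"slide":[0.008,0,0],"grip":0.3},
  ],
)

```text
time: 8.75
ee_pos: [0.5132, 0.0129, 0.0349]
eef_rot: [0.714, 0.701, -0.001, -0.001]
ft_force: [-10.0, 0.9, 10.1]
width: 0.0443
grip_force: 29.9
```

```bash
python3 st.py;python3 look.py l2.png .514 .0128 -.019 .012
```

```text
t 8.75 tcp [0.5132 0.0129 0.0349] yaw tool-x 1.5526 z [-0.002 -0.001 -1.   ] F [-10.04   0.87  10.06] w 0.0443 g 29.89103625062853 j [ 0.46  0.36 -0.65  1.92  0.27  0.95 -0.34]
```

View pics/l2.png

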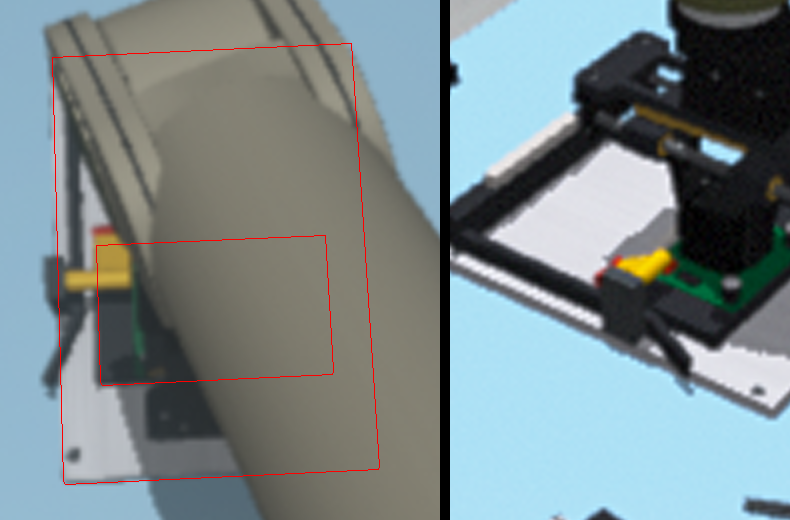

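The board is straight and flat on the bed, and the catch is riding on it with its red roller up at crop (605,275). The bed pressure is about 14 N, so I'll ease it slightly and go on.

Request:
arm_command(
  steps=[
    {"rot":[0,0,0],"slide":[0.004,0,0.0006],"grip":0.3},
    {"rot":[0,0,0],"slide":[0.008,0,0],"grip":0.3},
    {"rot":[0,0,0],"slide":[0.008,0,0],"grip":0.3},
    {"rot":[0,0,0],"slide":[0.008,-0.001,0],"grip":0.3},
    {"rot":[0,0,0],"slide":[0.008,0,0],"grip":0.3},
    {"rot":[0,0,0],"slide":[0.008,0,0],"grip":0.3},
    {"rot":[0,0,0],"slide":[0.008,0,0],"grip":0.3},
    {"rot":[0,0,0],"slide":[0.008,0,0],"grip":0.3},
  ],
)

```text
time: 9.85
ee_pos: [0.5746, 0.0119, 0.0351]
eef_rot: [0.714, 0.701, 0.0, 0.0]
ft_force: [0.1, -1.2, -4.8]
width: 0.0438
grip_force: 29.9
```

Request:
arm_command(
  steps=[
    {"rot":[0,0,0],"slide":[0.008,0,0],"grip":0.3},
    {"rot":[0,0,0],"slide":[0.008,0,0],"grip":0.3},
    {"rot":[0,0,0],"slide":[0.008,-0.001,0],"grip":0.3},
    {"rot":[0,0,0],"slide":[0.008,0,0],"grip":0.3},
    {"rot":[0,0,0],"slide":[0.008,0,0],"grip":0.3},
    {"rot":[0,0,0],"slide":[0.005,0,0],"grip":0.3},
    {"rot":[0,0,0],"slide":[0,0,0],"grip":0.3},
    {"rot":[0,0,0],"slide":[0,0,0],"grip":0.3},
  ],
)

```text
time: 10.85
ee_pos: [0.6188, 0.0109, 0.0351]
eef_rot: [0.713, 0.701, -0.0, -0.0]
ft_force: [-0.1, 0.5, -4.8]
width: 0.0436
grip_force: 29.9
```

```bash
python3 st.py;python3 look.py l3.png .6195 .0107 -.019 .012
```

```text
t 10.85 tcp [0.6188 0.0109 0.0351] yaw tool-x 1.5526 z [-0. -0. -1.] F [-0.1   0.5  -4.76] w 0.0436 g 29.890375966206193 j [ 0.37  0.56 -0.59  1.64  0.35  1.05 -0.35]
```

View pics/l3.png

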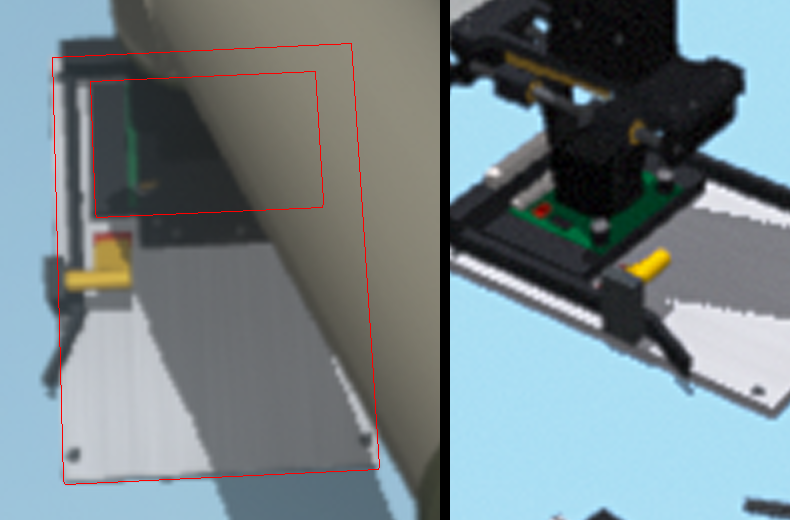

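The catch is down behind the board (crop (112,255)), and the front edge is short of the back stop. Next: lower a hair, release, rise.

Request:
arm_command(
  steps=[
    {"rot":[0,0,0],"slide":[0,0,-0.0004],"grip":0.3},
    {"rot":[0,0,0],"slide":[0,0,0],"grip":0.7},
    {"rot":[0,0,0],"slide":[0,0,0],"grip":0.7},
    {"rot":[0,0,0],"slide":[0,0,0],"grip":0.7},
    {"rot":[0,0,0],"slide":[0,0,0],"grip":0.7},
    {"rot":[0,0,0],"slide":[0,0,0.01],"grip":0.7},
    {"rot":[0,0,0],"slide":[0,0,0.03],"grip":0.7},
    {"rot":[0,0,0],"slide":[0,0,0.04],"grip":0.7},
  ],
)

```text
time: 11.95
ee_pos: [0.6185, 0.0109, 0.1156]
eef_rot: [0.713, 0.701, -0.0, -0.0]
ft_force: [0.1, -0.5, -0.5]
width: 0.0613
grip_force: 0.0
```

Request:
arm_command(
  steps=[
    {"rot":[0,0,0],"slide":[0,0,0.04],"grip":0.7},
    {"rot":[0,0,0],"slide":[0,0,0.04],"grip":0.7},
    {"rot":[0,0,0],"slide":[0,-0.05,0],"grip":0.7},
    {"rot":[0,0,0],"slide":[0,-0.05,0],"grip":0.7},
    {"rot":[0,0,0],"slide":[-0.02,-0.05,0],"grip":0.7},
    {"rot":[0,0,0],"slide":[-0.02,-0.05,0],"grip":0.7},
    {"rot":[0,0,0],"slide":[-0.02,-0.05,0],"grip":0.7},
    {"rot":[0,0,0],"slide":[0,0,0],"grip":0.7},
  ],
)

```text
time: 12.95
ee_pos: [0.5568, -0.2448, 0.1953]
eef_rot: [0.716, 0.698, -0.001, 0.001]
ft_force: [-1.1, 0.4, -1.0]
width: 0.0607
grip_force: 0.0
```

```bash
python3 st.py;python3 look.py l4.png .6188 .0109 -.019 .012
```

```text
t 12.95 tcp [ 0.5568 -0.2448  0.1953] yaw tool-x 1.5445 z [-0.001 -0.002 -1.   ] F [-1.12  0.45 -1.04] w 0.0607 g 0.0 j [ 0.77  0.36 -0.55  1.52  0.2   1.31  0.17]
```

View pics/l4.png

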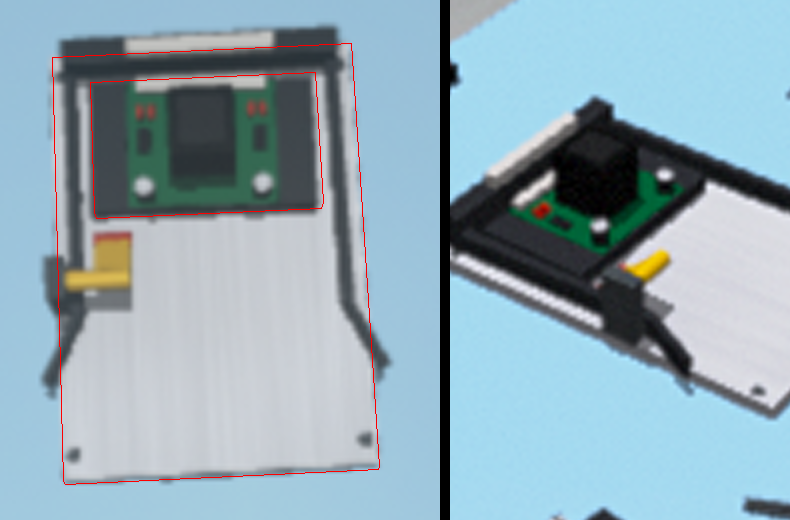

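The board lies flat and straight near the back stop, at crop (205,143), which puts its centre at about dock x 69 mm. The catch is down behind it and the gripper is clear.

```bash
python3 -c "
from h import *
print(order.close_job())"
```

```text
the job is handed in; nothing more can be done
None
```

The transformer board is in the dock, centred about 69 mm past the dock's origin. Its own edge lifted the catch, which has dropped behind it; the other board was not touched, and the job is handed in, though no verdict came back.

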